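# Take the lift-off lid from the fittings chest and park it in the rack

## Task

Open the larger steel chest, the one with a bar handle on its lid: swing the lid up on its hinges until it stands upright, then lift it straight up off the two hinge pins. Lower the lid upright, handle uppermost, into the slot of the lid rack between its rods, centred along the rack, without dropping it, and let go; leave the small box, the bottle jack and the pipe coupling where they are.

Things in the scene. Friction and masses are not known exactly. Their poses are not given: they have to be found in the camera images.
- lid_bar (a point): Centre of the lid's handle: a level round steel bar 10 mm thick, 100 mm long, on two arms 44 mm out from the lid's front edge, in the lid's plane; clear above and below, 94 mm above the bench when shut. Axes are the lid's: x from hinge to bar (level and towards the robot side when shut, up when the lid is upright), y along the bar, z out of the lid's upper face.
- lid_hinge (a point): Point of the lid on its hinge axis, midway between its two fork knuckles, 188 mm from lid_bar; same axes. The forks (y -70 and 70 mm; 14 mm wide, 19 mm thick, ends 14 mm past this point) straddle the chest's pins and open away from the bar: they come off only along the lid's plane, straight up when it is upright, and are clear once raised 18 mm.
- chest_pins (a point): Midpoint of the axis of the chest's two fixed hinge pins (8 mm thick, along y, at y -70 and 70 mm), 94 mm above the bench. Axes are the chest's: z up, x from the chest's front to its back, away from the robot at yaw 0. The chest is fixed, grey, 120 x 220 x 90 mm; its centre lies 80 mm from this point towards -x; the pins stand 20 mm behind its back wall.
- rack_slot (a point): Centre of the slot's floor in the lid rack, 12 mm above the bench: a fixed wooden board 120 x 180 mm with three pairs of steel rods (y -40, 0, 40 mm). The slot runs along y, 32 mm wide in x up to 70 mm above the bench; then the rods splay to 80 mm apart at 115 mm. The lid stands in it on its fork ends, either face forward, and may lean on the rods. z up.
- lid: The loose lid: grey steel plate 126 x 222 x 8 mm with the bar and forks, about 0.4 kg, shut on the chest at the start; origin and axes as lid_hinge. A lip under its front edge keeps it from sliding when shut; it swings freely and falls shut if let go.
- small_box: Bystander: small shut grey steel box, 96 x 136 x 80 mm, with a round knob on top (109 mm to its top); origin at the centre of its underside.
- jack: Bystander: bottle jack, 90 x 90 mm foot, 169 mm tall; origin at the centre of its underside.
- coupling: Bystander: standing pipe coupling, a copper-coloured tube 68 mm wide and 60 mm tall; origin at the centre of its underside.
There are look-alikes about, which are no part of the job. Leave any orange or pink look-alike of the part that bears rack_slot alone.

How it is judged (in metres and radians):
On the way, in this order (a step that is already met when the one before it is completed fails the run):
1. the lid stands upright (within 14 degrees) with its hinge forks still on the pins (within 15 mm) (angle between lid_bar's own x axis and vertical below 0.25 rad and distance between lid_hinge and chest_pins below 0.015 m), for 0.1 s.
2. the lid is lifted straight up off the pins: 22 mm or more above them, within 40 mm of them sideways and within 20 degrees of upright (z of lid_hinge in the frame of chest_pins above 0.022 m and horizontal distance between lid_hinge and chest_pins below 0.04 m and angle between lid_bar's own x axis and vertical below 0.35 rad), for 0.02 s.
At the end, for the whole second after the job is handed in: The lid stands at rest on the floor of the rack's slot: its hinge point within 30 mm of the slot's centre along and across the slot and less than 30 mm above its floor, handle uppermost, within 25 degrees of upright and in line with the slot within 25 degrees (x of lid_hinge in the frame of rack_slot between -0.03 and 0.03 m and y of lid_hinge in the frame of rack_slot between -0.03 and 0.03 m and z of lid_hinge in the frame of rack_slot below 0.03 m and angle between lid_bar's own x axis and vertical below 0.45 rad and angle between the y axis of lid_bar and the y axis of rack_slot, either way round below 0.45 rad and linear speed of lid below 0.05 m/s and angular speed of lid below 0.8 rad/s); the robot touches nothing.
It fails at once if the small box, the jack or the coupling is moved by more than 20 mm (distance of any of small_box, jack, coupling from where it was at the start of the episode above 0.02 m).
It fails at once if the lid is dropped into the rack (falls faster than 0.7 m/s there) (horizontal distance between lid_hinge and rack_slot below 0.05 m and z of lid_hinge in the frame of rack_slot below 0.08 m and linear speed of lid above 0.7 m/s).
It also fails if it takes over 53 s, if anything falls off the work surface, if the arm or the gripper's body presses on something with over 40 N, if the wrist force passes 120 N, or if a joint passes its speed limit or range.

## Robot

A 6-joint arm with a two-finger parallel gripper is mounted at the origin on the work surface. World frame = base frame: x ahead of the robot, y to its left, z up, the work surface at z = 0. Lengths are in m, angles in degrees, forces in N, time in s.
With the tool pointing down it reaches from about 0.4 to 0.825 m from the base axis. Payload 7 kg.
Tool frame: the origin (TCP) lies midway between the tips of the shut fingers; the grasp point (between the pads) lies 19 mm behind it; z points along the fingers, y is the line along which they close (so a half turn about z gives the same grasp; the last joint's range is limited). The gripper opens to 88 mm and grips with 3 to 60 N. Pads are 19 mm wide; open, the fingers measure 130 mm over their backs; the gripper's body (78 mm by 193 mm) begins 47 mm behind the grasp point.
Start: joints at [86.694, 20.546, 0.682, 0, -70.136, -16.507], TCP at [0.229, 0.635, 0.227] pointing down, gripper open.
Joint ranges: [-176.03, 176.03], [-82.01, 121.73], [-58.28, 71.71], [-173.87, 95.51], [-174.79, -0.11], [-173.66, 173.66]. Speed limits (degrees/s): [136.94, 136.94, 172.46, 180, 180, 180].

## Interface

Orientations are given as [roll, pitch, yaw] about the fixed x, y, z axes, in that order (R = Rz(yaw) Ry(pitch) Rx(roll)).
In Python, from plant import telemetry, viewer, workorder gives the robot as it stands. The module is installed in compiled form; this text tells all that it offers.
- The arm moves only by the tool carry_out, never from a script. Its argument "rows" is a list of rows, each a list of 6 numbers: the shift along the tool's x, y, z in m, then the turn, a rotation vector about the tool's x, y, z in rad. In form: [[tx, ty, tz, ax, ay, az], ...]. A call has 1 to 8 rows; each row is the pose to reach, as a shift and turn from the pose commanded when the call began, along the tool's axes at that moment; what a row does not reach only later rows make up. A row lasts 1/8 s, in which the tool goes at most 62.5 mm and 10.7 degrees, less where a joint would pass 70% of its speed; a pose out of reach is approached as far as the arm can. A call with a gripper value outside its range is refused whole. "grip" is the gripper's target within -1 to 1 (fully open at 1, half-way at 0, shut at -1), set as the call begins (left out, the last holds). The fingers move at their own pace and stop on an object; the grip force is fixed at half the most. Time passes only in rows, so rows that repeat a pose let the fingers close. It gives the time, the measured TCP pose, the force, the opening and the grip force at its end, in the units of the state.
- telemetry.get_obs(): the state, without advancing time (a new reading comes with each control period).
- viewer.snapshot(name): name is "scene" or "top"; returns the picture (384x512x3 uint8, red, green, blue); there is no depth.
- viewer.camera_info(name): a dict with "intrinsics" (3x3 intrinsics, pixels), "extrinsics" (4x4, takes a point from camera to world coordinates). Camera axes: x right, y down, z forward; pixel columns grow to the right and rows downward; lengths in m; the calibration is good to about 2 mm. A picture is of the moment at which its call begins. camera_info takes no time and is no camera call.
- workorder.close_job(): hands the job in; it is judged then, once.
The state is a dict: "clock": time; "joint_pos": joint angles; "qvel": joint speeds; "tau": joint torques, N m; "tool_pos": TCP position; "orientation": TCP orientation; "force": force on the tool from outside, world axes, zero at the start; "moment": the same for the moment, N m; "opening": finger opening in m; "gripper_force": force on a finger pad.
Only numpy, scipy, OpenCV 4.12 (cv2) and the standard library are available. Lean on these libraries where they do the work, as an engineer would, in place of code of your own. Each camera call takes 0.05 s, during which the arm holds its last target. There are 200 camera calls.

## Working session

There is one attempt and no reset: what is moved stays moved. The work goes in short steps, Python scripts to look and compute and a tool call to move; the robot and the scene stay as the last step left them, time stands still between calls to the robot, and variables do not carry over. Pictures are saved under pics/ and viewed, at most 10 in all, crops included, and the job is handed in when it is done.

Besides the shell and the picture viewer there is one more tool, called as name(argument=value, ...) on one line, values as JSON. carry_out: Moves the arm, as the interface text tells. Its arguments: {"type":"object","properties":{"rows":{"type":"array"},"grip":{"type":"number"}},"required":["rows"]}

```bash
mkdir -p pics; python3 - <<'E'
from plant import telemetry, viewer, workorder
import cv2,numpy as np
for n in("scene","top"):
    im=viewer.snapshot(n); cv2.imwrite(f"pics/{n}0.png",cv2.resize(im[...,::-1],(768,576),interpolation=cv2.INTER_CUBIC)); np.save(f"pics/{n}0.npy",im)
    c=viewer.camera_info(n); print(n,np.round(c["intrinsics"],1).tolist(),np.round(c["extrinsics"],4).tolist())
print(telemetry.get_obs())
E
```

```text
scene [[351.4, 0.0, 250.5], [0.0, 351.4, 187.8], [0.0, 0.0, 1.0]] [[0.4522, 0.5074, -0.7335, 1.5185], [0.8916, -0.2786, 0.3569, -0.4657], [-0.0233, -0.8154, -0.5784, 0.8188], [0.0, 0.0, 0.0, 1.0]]
top [[461.5, 0.0, 257.5], [0.0, 461.5, 190.5], [0.0, 0.0, 1.0]] [[-0.0279, -0.9947, 0.0992, 0.4127], [-0.9996, 0.0279, -0.0013, -0.0082], [-0.0015, -0.0992, -0.9951, 1.6426], [0.0, 0.0, 0.0, 1.0]]
{'clock': 0.1, 'joint_pos': array([ 8.66963234e+01,  2.05867219e+01,  6.38220481e-01, -1.84894790e-02,
       -7.01352710e+01, -1.65070426e+01]), 'qvel': array([-0.00211079, -0.04954408,  0.14245153,  0.00864803, -0.01348506,
       -0.01926379]), 'tau': array([-2.34316649e-03, -5.84161341e+01,  2.93753046e+01,  7.01562747e+00,
        1.01677689e-02, -5.25513099e-05]), 'tool_pos': array([0.22863751, 0.63462615, 0.22571478]), 'orientation': array([ 1.79914741e+02, -7.13900441e-03, -1.98170093e+01]), 'force': array([-0.27163407, -0.5749445 ,  0.03064167]), 'moment': array([-0.05434089,  0.0649405 , -0.01865768]), 'gripper_force': 0.0, 'opening': 0.08732223054375621}
```

View pics/scene0.png

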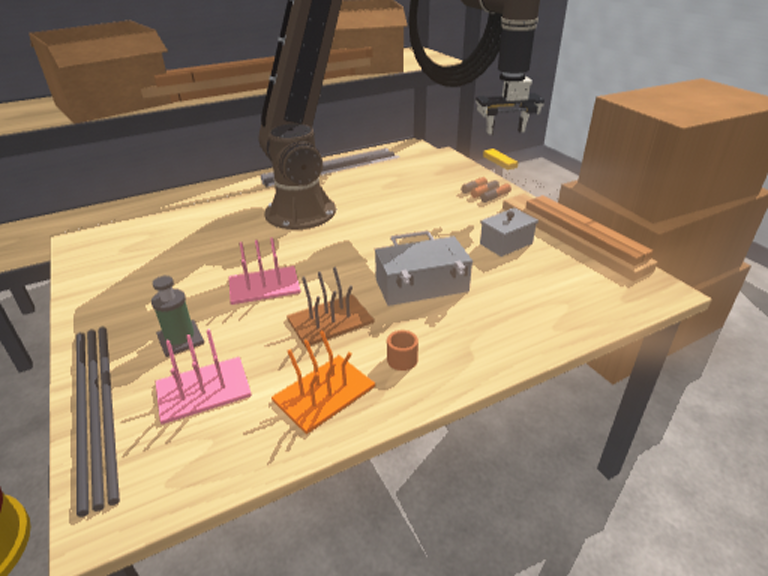

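View pics/top0.png

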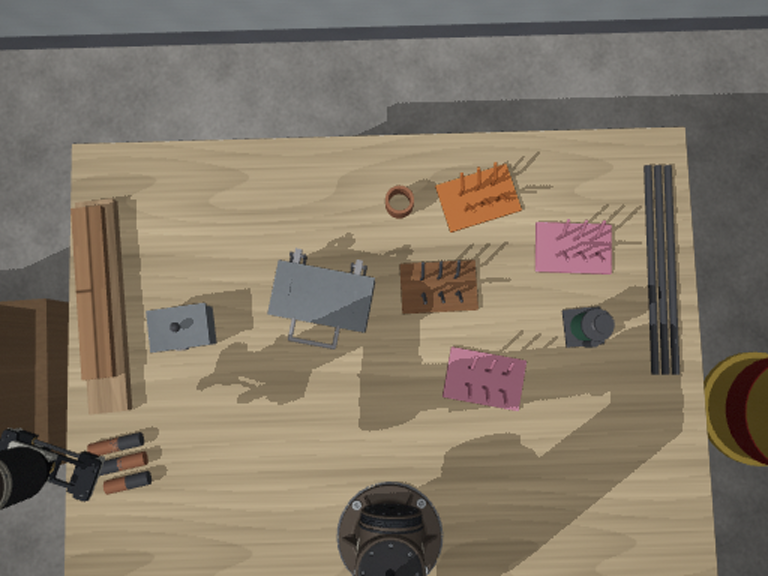

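The scene shows a grey chest with a bar handle at top (320,295) and a small grey box with a knob at top (180,327). The chest with the bar fits the description. There are four racks: brown at top (440,285), orange (480,197), pink (575,247) and pink (485,378). The brown wooden one is the target. I'll measure both and confirm them in one crop.

```bash
cat > h.py <<'E'
import numpy as np,cv2
from plant import viewer
def cam(n):
    c=viewer.camera_info(n); return np.array(c["intrinsics"]),np.array(c["extrinsics"])
def cast(n,p,z):
    K,E=cam(n); d=E[:3,:3]@np.linalg.inv(K)@np.array([p[0],p[1],1.]); o=E[:3,3]; return o+d*(z-o[2])/d[2]
def proj(n,X):
    K,E=cam(n); q=K@(E[:3,:3].T@(np.array(X)-E[:3,3])); return q[:2]/q[2]
E
python3 - <<'E'
from h import *
im=np.load("pics/top0.npy"); hsv=cv2.cvtColor(im,cv2.COLOR_RGB2HSV); H,S,V=[hsv[...,i].astype(int) for i in range(3)]
def big(m,box,k,name,z):
    mm=np.zeros(m.shape,np.uint8); x0,y0,x1,y1=box; mm[y0:y1,x0:x1]=m[y0:y1,x0:x1]*255
    if k: mm=cv2.morphologyEx(mm,cv2.MORPH_CLOSE,np.ones((3,3))); mm=cv2.morphologyEx(mm,cv2.MORPH_OPEN,np.ones((k,k)))
    c=max(cv2.findContours(mm,0,1)[0],key=cv2.contourArea)
    P=np.array([cast("top",p[0],z)[:2] for p in c],np.float32)*1000
    r=cv2.minAreaRect(P); print(name,np.round(r[0],1),np.round(r[1],1),round(r[2],1)); print(np.round(cv2.boxPoints(r)).tolist())
    return r,c
out=im.copy()
for args in [((S<75)&(V>70),(170,155,260,240),11,"lid z98",.098),((H<14)&(S>115)&(V<190),(260,165,325,215),5,"rack z12",.012)]:
    r,c=big(*args); cv2.drawContours(out,[c],-1,(255,0,0),1)
# handle bar: gray pixels below plate
m=((S<75)&(V>70)).astype(np.uint8); 
for y in range(205,236): print(y,''.join('#' if v else '.' for v in m[y,185:235]))
cr=out[150:250,165:330][...,::-1]; cv2.imwrite("pics/crop1.png",cv2.resize(cr,None,fx=4.5,fy=4.5,interpolation=cv2.INTER_NEAREST))
E
```

```text
lid z98 [550.3 136. ] [301.7 283.2] 88.4
[[404.0, -11.0], [688.0, -19.0], [696.0, 283.0], [413.0, 291.0]]
rack z12 [ 571.2 -133.3] [117.3 177.1] 1.4
[[510.0, -46.0], [515.0, -223.0], [632.0, -220.0], [628.0, -43.0]]
205 ##################################################
206 ##################################################
207 ##################################################
208 ##################################################
209 ##################################################
210 ##################################################
211 ##################################################
212 ##################################################
213 ##################################################
214 ##################################################
215 ##################################################
216 ##################################################
217 ##################################################
218 #########################.#.######################
219 #####################.####.###.####.##############
220 ##################.#....#......#......####..#..###
221 ################.#..#.#.#.#.##...#..#####.#.......
222 ######################.#########.#..#####.########
223 ########################.#####################.#.#
224 ###.##########.#################.##############..#
225 ...##.###########.#.#..#.....###..################
226 .#.##.################........#.#.#.#####.#######.
227 ##.###.####################..###.##########...###.
228 ##.###.#######################################.###
229 ..#.######################################..#.####
230 ..#..#..#....#......######################..######
231 .....#......#.###.####.##################.##..#..#
232 #..##....#.##########.#####..############...#.####
233 ###################.######################.#.#####
234 .....#..#############...#...#######.######.#######
235 .....########.#########.####.###.#######..##.#####
```

View pics/crop1.png

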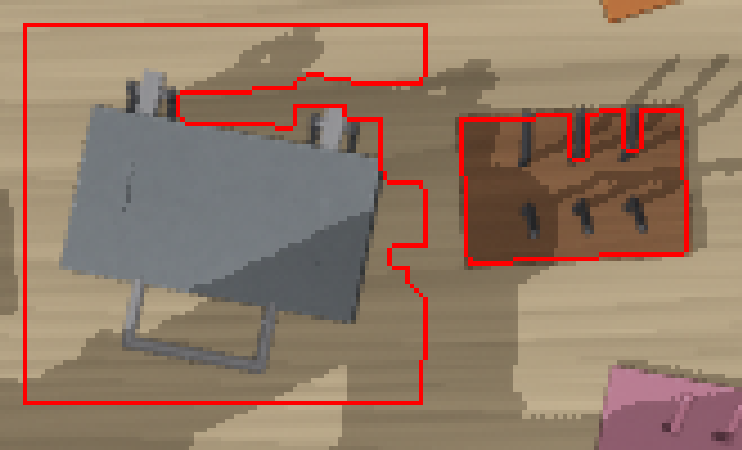

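The crop shows the chest's lid with its bar (crop 195,350) and fork knuckles (150,90) and (330,125), and the brown board with six dark rods. The rack fits at 117x177 mm. The lid mask leaked into the bench, so I'll redo it with B>=R.

```bash
python3 - <<'E'
from h import *
im=np.load("pics/top0.npy").astype(int)
m=((im[...,2]>=im[...,0]-4)&(im[...,2]>35)).astype(np.uint8); mm=np.zeros_like(m); mm[155:238,172:258]=m[155:238,172:258]
o=cv2.morphologyEx(mm,cv2.MORPH_OPEN,np.ones((11,11)))
c=max(cv2.findContours(o,0,1)[0],key=cv2.contourArea)
P=np.array([cast("top",p[0],.098)[:2] for p in c],np.float32)*1000; r=cv2.minAreaRect(P);b=cv2.boxPoints(r);print("lid",r,b.round().tolist())
h=mm.copy(); h[cv2.dilate(o,np.ones((3,3)))>0]=0
n,l,s,ce=cv2.connectedComponentsWithStats(h)
for i in range(1,n):
    if s[i,4]>8:
        ys,xs=np.where(l==i); P=np.array([cast("top",p,.094)[:2] for p in zip(xs,ys)],np.float32)*1000
        print(s[i].tolist(),P.mean(0).round(1),np.round(cv2.boxPoints(cv2.minAreaRect(P))).tolist())
# scene view
im=np.load("pics/scene0.npy").astype(int)
m=((im[...,2]>=im[...,0]-4)&(im[...,2]>35))
for y in range(150,208): print(y,''.join('#' if v else '.' for v in m[y,245:320]))
print([proj("scene",p).round(1).tolist() for p in ((.571,-.133,.012),)])
# scene rack
hs=cv2.cvtColor(im.astype(np.uint8),cv2.COLOR_RGB2HSV); 
E
```

```text
lid ((549.3070068359375, 136.37913513183594), (221.95083618164062, 125.28447723388672), 77.0187759399414) [[463.0, 42.0], [585.0, 14.0], [635.0, 230.0], [513.0, 259.0]]
[193, 166, 11, 9, 58] [642.1 188.9] [[629.0, 173.0], [656.0, 172.0], [657.0, 206.0], [629.0, 207.0]]
[234, 173, 10, 10, 50] [612.8  52.6] [[597.0, 38.0], [624.0, 33.0], [631.0, 65.0], [604.0, 71.0]]
[192, 214, 34, 19, 118] [454.  158.6] [[429.0, 109.0], [471.0, 100.0], [495.0, 204.0], [454.0, 214.0]]
150 ...........................................................................
151 ...........................................................................
152 ...........................................................................
153 ...........................................................................
154 ...........................................................................
155 ...........................................................................
156 ...........................................................................
157 .................................................................
[... 3327 characters left out ...]
...........................................
200 ...........................................................................
201 ...........................................................................
202 ...........................................................................
203 ...........................................................................
204 ...........................................................................
205 ...........................................................................
206 ...........................................................................
207 ...........................................................................
[[219.5, 210.9]]
```

```bash
cat >> h.py <<'E'
from scipy.spatial.transform import Rotation as Ro
from plant import telemetry
def rows(targets):  # (x,y,z,yaw) tool-down targets -> rows from present pose
    o=telemetry.get_obs(); R0=Ro.from_euler('xyz',o["orientation"],degrees=True); p=o["tool_pos"]
    print("t",round(o["clock"],2),"p",p.round(4),"rpy",o["orientation"].round(2),"F",o["force"].round(1),"op",round(o["opening"],4),"gf",o["gripper_force"])
    for t in targets:
        R=Ro.from_euler('xyz',[180,0,t[3]],degrees=True)
        print(np.r_[R0.inv().apply(np.array(t[:3])-p),(R0.inv()*R).as_rotvec()].round(4).tolist())
E
python3 -c "
from h import *
rows([(.4455,.1605,.2,-103)])"
```

```text
t 0.1 p [0.2286 0.6346 0.2257] rpy [ 1.7991e+02 -1.0000e-02 -1.9820e+01] F [-0.3 -0.6  0. ] op 0.0873 gf 0.0
[0.3648, 0.3725, 0.0263, 0.0011, -0.0012, 1.4518]
```

carry_out(rows=[[0.365,0.3725,0.026,0,0,1.452],[0.365,0.3725,0.026,0,0,1.452],[0.365,0.3725,0.026,0,0,1.452],[0.365,0.3725,0.026,0,0,1.452],[0.365,0.3725,0.026,0,0,1.452],[0.365,0.3725,0.026,0,0,1.452],[0.365,0.3725,0.026,0,0,1.452],[0.365,0.3725,0.026,0,0,1.452]], grip=-0.42)

```text
clock: 1.1
tool_pos: [0.437, 0.1791, 0.2017]
orientation: [-180.0, 0.0, -103.3]
force: [1.4, 0.2, 0.3]
opening: 0.0256
gripper_force: 0.0
```

```bash
python3 -c "
from h import *
rows([(.4455,.1605,.14,-103),(.4455,.1605,.075,-103)])"
```

```text
t 1.1 p [0.437  0.1791 0.2017] rpy [-1.7999e+02  2.0000e-02 -1.0328e+02] F [1.4 0.2 0.3] op 0.0256 gf 0.0
[0.0162, -0.0125, 0.0617, -0.0002, 0.0004, -0.0049]
[0.0162, -0.0125, 0.1267, -0.0002, 0.0004, -0.0049]
```

carry_out(rows=[[0.016,-0.0125,0.03,0,0,0],[0.016,-0.0125,0.03,0,0,0],[0.016,-0.0125,0.03,0,0,0],[0.016,-0.0125,0.03,0,0,0]])

```text
clock: 1.6
tool_pos: [0.4455, 0.1637, 0.1725]
orientation: [-179.9, 0.1, -102.9]
force: [-0.2, -0.8, 1.0]
opening: 0.0254
gripper_force: 0.0
```

```bash
python3 - <<'E'
from h import *
rows([(.4455,.1605,.12,-103),(.4455,.1605,.075,-103)])
im=viewer.snapshot("scene"); u,v=map(int,proj("scene",(.4455,.1605,.1)))
print(u,v); cv2.imwrite("pics/s1.png",cv2.resize(im[v-60:v+60,u-80:u+80,::-1],None,fx=5,fy=5,interpolation=cv2.INTER_CUBIC))
E
```

```text
t 1.6 p [0.4455 0.1637 0.1725] rpy [-1.7995e+02  6.0000e-02 -1.0293e+02] F [-0.2 -0.8  1. ] op 0.0254 gf 0.0
[0.0032, -0.0006, 0.0525, -0.0009, 0.0011, 0.0013]
[0.0032, -0.0006, 0.0975, -0.0009, 0.0011, 0.0013]
272 155
```

View pics/s1.png

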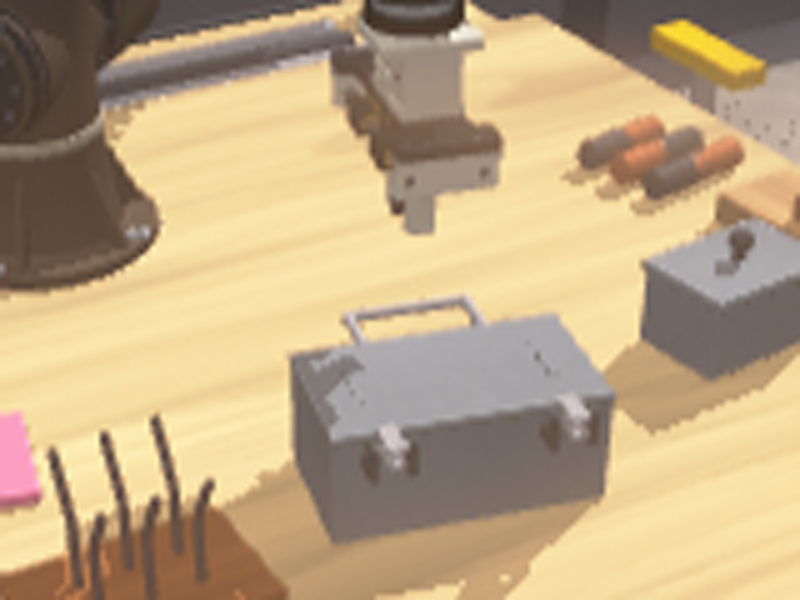

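The gripper hangs over the bar. The bar, at crop (410,305), lies at pixel (273,156), which matches the projection of my bar point. Descending.

carry_out(rows=[[0.003,-0.0005,0.03,0,0,0],[0.003,-0.0005,0.05,0,0,0],[0.003,-0.0005,0.07,0,0,0],[0.003,-0.0005,0.085,0,0,0],[0.003,-0.0005,0.0975,0,0,0],[0.003,-0.0005,0.0975,0,0,0]])

```text
clock: 2.4
tool_pos: [0.4447, 0.1597, 0.0737]
orientation: [180.0, -0.1, -103.0]
force: [-0.7, 0.3, -0.4]
opening: 0.0255
gripper_force: 0.0
```

carry_out(rows=[[0,0,0,0,0,0],[0,0,0,0,0,0],[0,0,0,0,0,0],[0,0,0,0,0,0],[0,0,0,0,0,0]], grip=-1)

```text
clock: 3.02
tool_pos: [0.4455, 0.1599, 0.0746]
orientation: [-180.0, 0.0, -103.0]
force: [-0.5, 1.2, 5.0]
opening: 0.0086
gripper_force: 30.0
```

```bash
python3 - <<'E'
from h import *
o=telemetry.get_obs();p=o["tool_pos"]
# swing: bar from present pose about hinge; radius 188(+1), start level
u=np.array([-.9743,.2250])
L=.188
b0=p+[0,0,.019]; T=[]
for th in np.radians(np.arange(6,91,6)):
    d=-u*L*(1-np.cos(th)); T.append((p[0]+d[0],p[1]+d[1],p[2]+L*np.sin(th),-103))
rows(T)
E
```

```text
t 3.02 p [0.4455 0.1599 0.0746] rpy [-1.7996e+02  5.0000e-02 -1.0300e+02] F [-0.5  1.2  5. ] op 0.0086 gf 29.998510479927063
[-0.0, -0.001, -0.0197, -0.0007, 0.0008, 0.0001]
[-0.0, -0.0041, -0.0391, -0.0007, 0.0008, 0.0001]
[-0.0, -0.0092, -0.0581, -0.0007, 0.0008, 0.0001]
[-0.0001, -0.0163, -0.0765, -0.0007, 0.0008, 0.0001]
[-0.0001, -0.0252, -0.094, -0.0007, 0.0008, 0.0001]
[-0.0001, -0.036, -0.1105, -0.0007, 0.0008, 0.0001]
[-0.0001, -0.0484, -0.1258, -0.0007, 0.0008, 0.0001]
[-0.0001, -0.0623, -0.1397, -0.0007, 0.0008, 0.0001]
[-0.0001, -0.0776, -0.152, -0.0007, 0.0008, 0.0001]
[-0.0001, -0.0941, -0.1627, -0.0007, 0.0008, 0.0001]
[-0.0001, -0.1116, -0.1717, -0.0007, 0.0008, 0.0001]
[-0.0001, -0.13, -0.1787, -0.0007, 0.0008, 0.0001]
[-0.0001, -0.149, -0.1838, -0.0007, 0.0008, 0.0001]
[-0.0001, -0.1685, -0.1869, -0.0007, 0.0008, 0.0001]
[-0.0001, -0.1881, -0.1879, -0.0007, 0.0008, 0.0001]
```

carry_out(rows=[[0,-0.0005,-0.013,0,0,0],[0,-0.002,-0.026,0,0,0],[0,-0.004,-0.039,0,0,0],[0,-0.0075,-0.052,0,0,0],[0,-0.0115,-0.0645,0,0,0],[0,-0.0165,-0.0765,0,0,0],[0,-0.022,-0.0885,0,0,0],[0,-0.0285,-0.0995,0,0,0]])

```text
clock: 4.03
tool_pos: [0.4733, 0.153, 0.1744]
orientation: [180.0, -0.0, -103.0]
force: [-0.1, -0.6, -3.8]
opening: 0.0087
gripper_force: 30.0
```

```bash
python3 - <<'E'
from h import *
im=viewer.snapshot("scene"); u,v=272,140
cv2.imwrite("pics/s2.png",cv2.resize(im[v-60:v+60,u-80:u+80,::-1],None,fx=5,fy=5,interpolation=cv2.INTER_CUBIC))
rows([(.4455+.9743*.188*(1-np.cos(t)),.1599-.225*.188*(1-np.cos(t)),.0746+.188*np.sin(t),-103) for t in np.radians(range(36,65,4))])
E
```

```text
t 4.08 p [0.4746 0.1533 0.1758] rpy [-1.7990e+02  6.0000e-02 -1.0299e+02] F [-0.1  0.3  1. ] op 0.0088 gf 29.99348223209381
[0.0001, -0.0061, -0.0093, -0.0017, 0.001, 0.0002]
[0.0001, -0.0142, -0.0197, -0.0017, 0.001, 0.0002]
[0.0001, -0.023, -0.0294, -0.0017, 0.001, 0.0002]
[0.0001, -0.0324, -0.0385, -0.0017, 0.001, 0.0002]
[0.0001, -0.0425, -0.0469, -0.0017, 0.001, 0.0002]
[0.0001, -0.0531, -0.0546, -0.0017, 0.001, 0.0002]
[0.0001, -0.0643, -0.0615, -0.0017, 0.001, 0.0002]
[0.0001, -0.0759, -0.0677, -0.0017, 0.001, 0.0002]
```

View pics/s2.png

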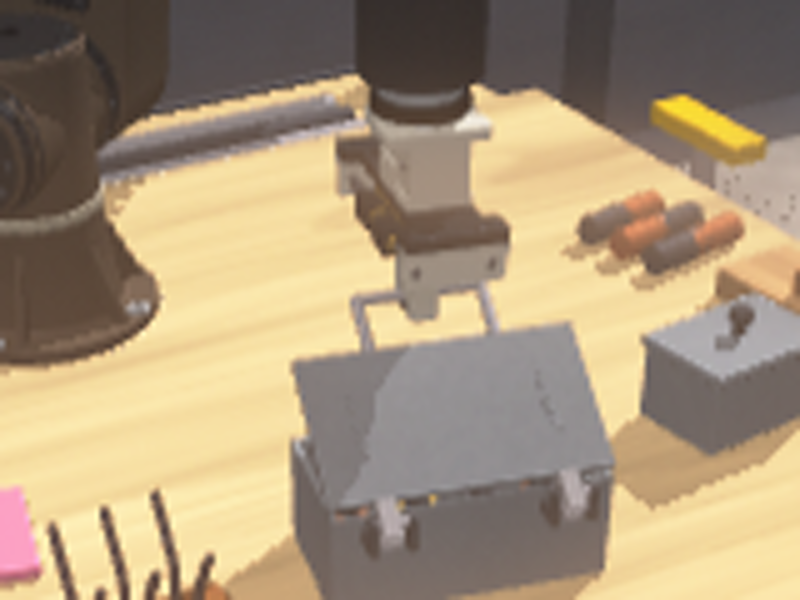

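The bar is held at crop (425,290). The lid is swinging up with both forks on the pins, at (390,445) and (572,490). Continuing the arc.

carry_out(rows=[[0,-0.0065,-0.01,0,0,0],[0,-0.0145,-0.0205,0,0,0],[0,-0.023,-0.03,0,0,0],[0,-0.0325,-0.039,0,0,0],[0,-0.0425,-0.0475,0,0,0],[0,-0.053,-0.055,0,0,0],[0,-0.0645,-0.062,0,0,0],[0,-0.076,-0.068,0,0,0]])

```text
clock: 5.08
tool_pos: [0.5474, 0.1356, 0.2436]
orientation: [-180.0, 0.0, -103.0]
force: [-5.7, -0.9, 7.4]
opening: 0.0091
gripper_force: 30.0
```

```bash
python3 - <<'E'
from h import *
rows([(.4455+.9743*.188*(1-np.cos(t)),.1599-.225*.188*(1-np.cos(t)),.0746+.188*np.sin(t),-103) for t in np.radians([68,72,76,80,83,86,88,90])])
E
```

```text
t 5.08 p [0.5474 0.1356 0.2436] rpy [-1.7996e+02  1.0000e-02 -1.0299e+02] F [-5.7 -0.9  7.4] op 0.0091 gf 30.01451075077057
[-0.0008, -0.0128, -0.0053, -0.0007, 0.0001, 0.0003]
[-0.0007, -0.0251, -0.0097, -0.0007, 0.0001, 0.0003]
[-0.0007, -0.0377, -0.0134, -0.0007, 0.0001, 0.0003]
[-0.0007, -0.0506, -0.0161, -0.0007, 0.0001, 0.0003]
[-0.0007, -0.0603, -0.0175, -0.0007, 0.0001, 0.0003]
[-0.0007, -0.0701, -0.0185, -0.0007, 0.0001, 0.0003]
[-0.0007, -0.0767, -0.0188, -0.0007, 0.0001, 0.0003]
[-0.0007, -0.0832, -0.0189, -0.0007, 0.0001, 0.0003]
```

carry_out(rows=[[0,-0.0125,-0.0065,0,0,0],[0,-0.0245,-0.0115,0,0,0],[0,-0.037,-0.0155,0,0,0],[0,-0.05,-0.0185,0,0,0],[0,-0.0595,-0.0195,0,0,0],[0,-0.0695,-0.0205,0,0,0],[0,-0.076,-0.0205,0,0,0],[0,-0.0825,-0.0205,0,0,0]])

```text
clock: 6.08
tool_pos: [0.628, 0.1176, 0.2625]
orientation: [-180.0, 0.0, -103.0]
force: [-0.4, 1.7, 4.8]
opening: 0.009
gripper_force: 30.0
```

carry_out(rows=[[0,0,0,0,0,0],[0,0,0,0,0,0],[0,0,0,0,0,0]])

```text
clock: 6.45
tool_pos: [0.6274, 0.1177, 0.2623]
orientation: [-180.0, 0.0, -103.0]
force: [0.3, 1.8, 5.4]
opening: 0.0091
gripper_force: 30.0
```

```bash
python3 - <<'E'
from h import *
im=viewer.snapshot("scene"); u,v=280,130
cv2.imwrite("pics/s3.png",cv2.resize(im[v-60:v+60,u-80:u+80,::-1],None,fx=5,fy=5,interpolation=cv2.INTER_CUBIC))
rows([])
E
```

```text
t 6.5 p [0.6274 0.1176 0.2624] rpy [-1.7997e+02  2.0000e-02 -1.0300e+02] F [0.5 2.2 4.2] op 0.0088 gf 30.02185821533203
```

View pics/s3.png

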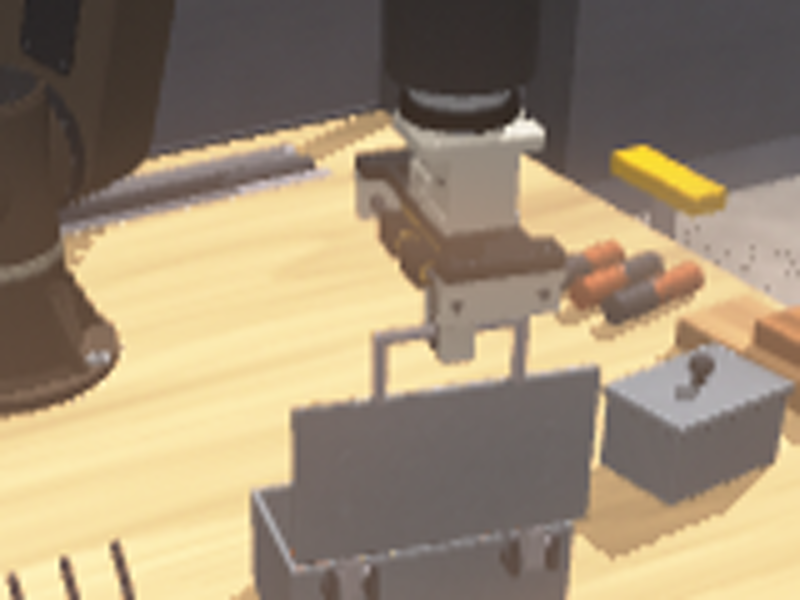

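The lid stands upright with its forks on the pins at crop (350,580) and (530,550), and the bar is held centrally at (455,335). Lifting straight up.

carry_out(rows=[[0,0,-0.006,0,0,0],[0,0,-0.012,0,0,0],[0,0,-0.018,0,0,0],[0,0,-0.025,0,0,0],[0,0,-0.035,0,0,0],[0,0,-0.048,0,0,0],[0,0,-0.06,0,0,0],[0,0,-0.07,0,0,0]])

```text
clock: 7.5
tool_pos: [0.6275, 0.1175, 0.3333]
orientation: [-180.0, 0.0, -103.0]
force: [0.1, 0.2, -2.7]
opening: 0.0088
gripper_force: 30.0
```

carry_out(rows=[[0,0,-0.005,0,0,0],[0,0,-0.005,0,0,0]])

```text
clock: 7.75
tool_pos: [0.6274, 0.1175, 0.3374]
orientation: [-180.0, 0.0, -103.0]
force: [-0.1, -0.2, -3.8]
opening: 0.009
gripper_force: 30.0
```

```bash
python3 - <<'E'
from h import *
rows([(.5715,-.133,.337,-88.6)])
im=np.load("pics/scene0.npy").astype(np.uint8); u,v=220,205
hs=cv2.cvtColor(im,cv2.COLOR_RGB2HSV).astype(int); H,S,V=hs[...,0],hs[...,1],hs[...,2]
# rack board centre cross-check in the scene view, and rod feet in top view
m=((H<14)&(S>140)&(V<170)).astype(np.uint8); b=np.zeros_like(m); b[185:232,185:252]=m[185:232,185:252]*255
b=cv2.morphologyEx(b,cv2.MORPH_CLOSE,np.ones((7,7)))
c=max(cv2.findContours(b,0,1)[0],key=cv2.contourArea)
P=np.array([cast("scene",p[0],.012)[:2] for p in c],np.float32)*1000; r=cv2.minAreaRect(P); print(r)
t=np.load("pics/top0.npy").astype(int)
m=((t.max(2)<70)&(t.max(2)-t.min(2)<22)).astype(np.uint8); b=np.zeros_like(m); b[170:210,275:322]=m[170:210,275:322]
n,l,s,ce=cv2.connectedComponentsWithStats(b)
for i in range(1,n):
    if s[i,4]>4: print(s[i].tolist(),[cast("top",(s[i,0]+s[i,2]/2-.5,yy),zz)[:2].round(3).tolist() for yy,zz in((s[i,1]-.5,.115),(s[i,1]+s[i,3]-.5,.012),(s[i,1]-.5,.012),(s[i,1]+s[i,3]-.5,.115))])
E
```

```text
t 7.75 p [0.6274 0.1175 0.3374] rpy [-1.7998e+02  2.0000e-02 -1.0301e+02] F [-0.1 -0.2 -3.8] op 0.009 gf 29.999510049819946
[0.2567, -0.0019, 0.0004, -0.0004, 0.0003, -0.2514]
((582.6930541992188, -136.2095489501953), (118.59432220458984, 179.34649658203125), 3.456794500350952)
[303, 175, 4, 11, 22] [[0.614, -0.169], [0.589, -0.178], [0.628, -0.179], [0.577, -0.167]]
[280, 176, 3, 11, 22] [[0.613, -0.09], [0.587, -0.094], [0.627, -0.096], [0.576, -0.089]]
[292, 176, 3, 10, 21] [[0.612, -0.13], [0.59, -0.137], [0.626, -0.138], [0.579, -0.129]]
[281, 195, 4, 8, 16] [[0.549, -0.093], [0.53, -0.098], [0.559, -0.099], [0.523, -0.092]]
[292, 194, 5, 8, 17] [[0.552, -0.131], [0.533, -0.139], [0.561, -0.14], [0.525, -0.13]]
[304, 194, 5, 7, 16] [[0.551, -0.171], [0.535, -0.181], [0.56, -0.182], [0.527, -0.17]]
```

The top view puts the rack centre at (0.571,-0.133). The rod feet and tops bracket the same x, about 0.572. The scene mask is skewed by the board's side face, so I'm using the top-view value. Carrying the lid over.

carry_out(rows=[[0.01,0,0,0,0,-0.01],[0.035,0,0,0,0,-0.035],[0.075,-0.001,0,0,0,-0.075],[0.12,-0.001,0,0,0,-0.12],[0.165,-0.0015,0,0,0,-0.165],[0.21,-0.002,0,0,0,-0.205],[0.24,-0.002,0,0,0,-0.235],[0.2565,-0.002,0,0,0,-0.251]])

```text
clock: 8.75
tool_pos: [0.5704, -0.135, 0.3369]
orientation: [180.0, -0.0, -88.7]
force: [0.7, 1.2, -2.7]
opening: 0.0089
gripper_force: 30.0
```

carry_out(rows=[[0,0,0,0,0,0],[0,0,0,0,0,0],[0,0,0,0,0,0],[0,0,0,0,0,0]])

```text
clock: 9.25
tool_pos: [0.5716, -0.1324, 0.3371]
orientation: [180.0, 0.0, -88.6]
force: [-0.3, 0.8, -3.8]
opening: 0.0092
gripper_force: 30.0
```

```bash
python3 - <<'E'
from h import *
rows([(.5715,-.133,.26,-88.6),(.5715,-.133,.195,-88.6)])
im=viewer.snapshot("scene"); u,v=225,175
cv2.imwrite("pics/s4.png",cv2.resize(im[v-60:v+60,u-80:u+80,::-1],None,fx=5,fy=5,interpolation=cv2.INTER_CUBIC))
E
```

```text
t 9.25 p [ 0.5716 -0.1324  0.3371] rpy [179.99   0.   -88.58] F [-0.3  0.8 -3.8] op 0.0092 gf 29.999360740184784
[0.0006, 0.0001, 0.0771, 0.0002, 0.0, 0.0004]
[0.0006, 0.0001, 0.1421, 0.0002, 0.0, 0.0004]
```

View pics/s4.png

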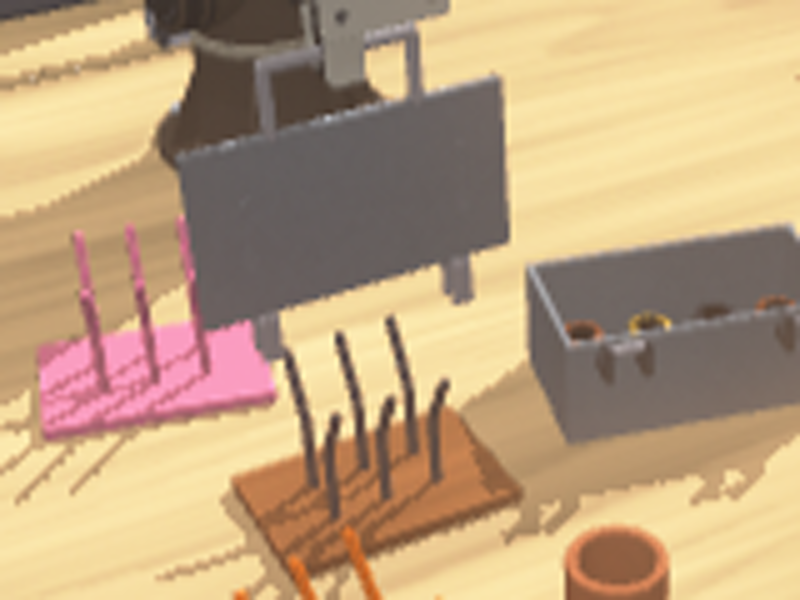

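The lid hangs over the brown rack, with its fork ends at crop (270,355) and (460,300). Lowering partway, then checking the tilt from those fork ends.

carry_out(rows=[[0,0,0.008,0,0,0],[0,0,0.018,0,0,0],[0,0,0.028,0,0,0],[0,0,0.038,0,0,0],[0,0,0.045,0,0,0],[0,0,0.045,0,0,0]])

```text
clock: 10.05
tool_pos: [0.5712, -0.1329, 0.2915]
orientation: [179.9, -0.0, -88.6]
force: [0.0, 0.4, -3.3]
opening: 0.0089
gripper_force: 30.0
```

```bash
python3 - <<'E'
from h import *
ys=np.array([-.0246,.9997])
for s in(-.07,.07):
    print(proj("scene",(.5716-.0246*s,-.1324+s,.154)).round(1), "seen", (199,186) if s<0 else (237,175), cast("scene",(199,186) if s<0 else (237,175),.154).round(3))
rows([])
E
```

```text
[197.4 184.5] seen (199, 186) [ 0.584 -0.201  0.154]
[235.  172.9] seen (237, 175) [ 0.585 -0.062  0.154]
t 10.05 p [ 0.5712 -0.1329  0.2915] rpy [179.93  -0.   -88.63] F [ 0.   0.4 -3.3] op 0.0089 gf 29.999410808086395
```

Fork ends sit where an upright lid puts them: 0.581 expected for the near face, 0.584 seen. Continuing down.

carry_out(rows=[[0,0,0.01,0,0,0],[0,0,0.02,0,0,0],[0,0,0.03,0,0,0],[0,0,0.04,0,0,0],[0,0,0.05,0,0,0],[0,0,0.06,0,0,0],[0,0,0.07,0,0,0],[0,0,0.078,0,0,0]])

```text
clock: 11.05
tool_pos: [0.5714, -0.1329, 0.2134]
orientation: [180.0, -0.0, -88.6]
force: [-0.3, 0.7, -2.9]
opening: 0.0085
gripper_force: 30.0
```

carry_out(rows=[[0,0,0.004,0,0,0],[0,0,0.008,0,0,0],[0,0,0.012,0,0,0],[0,0,0.015,0,0,0],[0,0,0.017,0,0,0],[0,0,0.018,0,0,0],[0,0,0.018,0,0,0]])

```text
clock: 11.92
tool_pos: [0.572, -0.1329, 0.1967]
orientation: [-179.9, -0.0, -88.6]
force: [0.3, 0.5, 0.1]
opening: 0.0089
gripper_force: 30.0
```

```bash
python3 - <<'E'
from h import *
rows([])
im=viewer.snapshot("scene"); u,v=225,175
cv2.imwrite("pics/s5.png",cv2.resize(im[v-60:v+60,u-80:u+80,::-1],None,fx=5,fy=5,interpolation=cv2.INTER_CUBIC))
E
```

```text
t 11.93 p [ 0.572  -0.1329  0.1967] rpy [-1.7994e+02 -1.0000e-02 -8.8610e+01] F [0.3 0.5 0.1] op 0.0089 gf 29.99995708465576
```

View pics/s5.png

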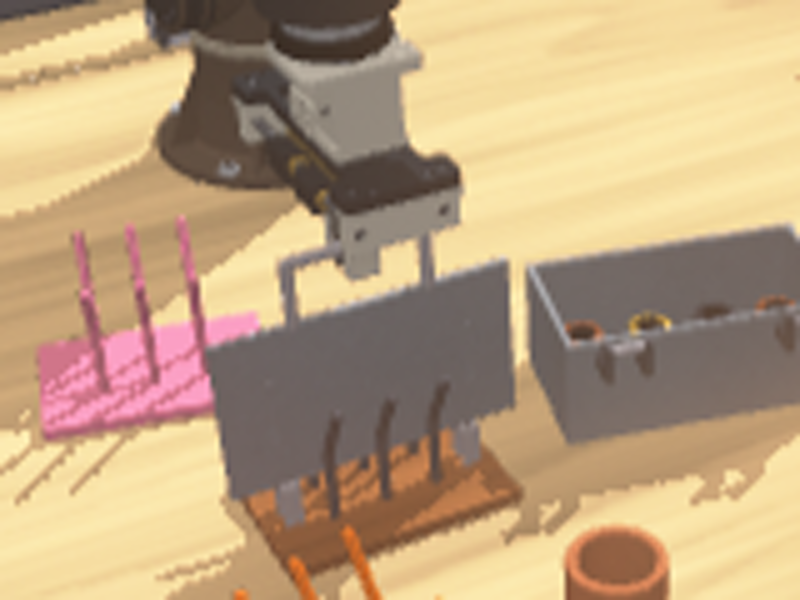

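The forks are on the slot floor between the rods, at crop (290,515) and (467,455). The weight is off the gripper. Settling 1 mm, then releasing and retreating up.

carry_out(rows=[[0,0,0.001,0,0,0],[0,0,0.001,0,0,0]])

```text
clock: 12.22
tool_pos: [0.5726, -0.133, 0.1966]
orientation: [-179.8, -0.0, -88.6]
force: [-0.2, 0.8, 4.9]
opening: 0.0089
gripper_force: 30.0
```

carry_out(rows=[[0,0,0,0,0,0],[0,0,0,0,0,0],[0,0,0,0,0,0],[0,0,0,0,0,0]], grip=0.1)

```text
clock: 12.72
tool_pos: [0.5714, -0.1329, 0.195]
orientation: [180.0, -0.0, -88.6]
force: [-0.3, 0.1, -0.4]
opening: 0.0433
gripper_force: 0.0
```

carry_out(rows=[[0,0,-0.01,0,0,0],[0,0,-0.025,0,0,0],[0,0,-0.045,0,0,0],[0,0,-0.07,0,0,0],[0,0,-0.1,0,0,0],[0,0,-0.12,0,0,0],[0,0,-0.12,0,0,0],[0,0,-0.12,0,0,0]])

```text
clock: 13.72
tool_pos: [0.5713, -0.1328, 0.3151]
orientation: [180.0, 0.0, -88.6]
force: [-0.1, -0.7, -0.6]
opening: 0.0483
gripper_force: 0.0
```

```bash
python3 - <<'E'
from h import *
rows([])
im=viewer.snapshot("scene"); u,v=225,175
cv2.imwrite("pics/s6.png",cv2.resize(im[v-60:v+60,u-80:u+80,::-1],None,fx=5,fy=5,interpolation=cv2.INTER_CUBIC))
E
```

```text
t 13.72 p [ 0.5713 -0.1328  0.3151] rpy [ 1.800e+02  2.000e-02 -8.863e+01] F [-0.1 -0.7 -0.6] op 0.0483 gf 0.0
```

View pics/s6.png

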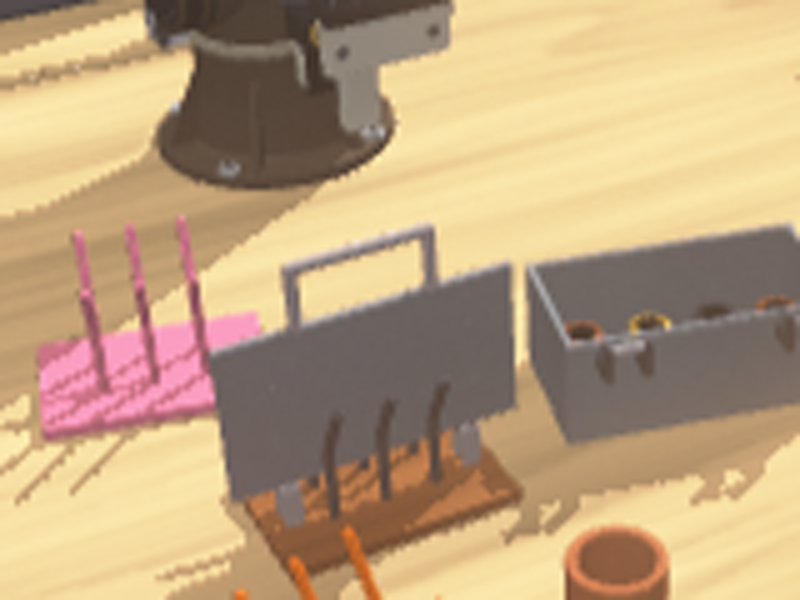

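The lid stands free in the brown rack, handle up at crop (360,250), with the gripper well clear above. Handing in.

```bash
python3 -c "
from plant import workorder
print(workorder.close_job())"
```

```text
the job is handed in; nothing more can be done
None
```

The lid was swung upright, lifted off its pins and set standing, handle up, in the brown rack's slot; I let go and handed the job in at about 14 s of the 53 s, but the hand-in call gave no verdict.

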